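# Return the tool case to its place in the row

### The job

One of the two upright tool cases has been left standing out on the bench, in front of the row of things kept along the batten at the back. It is heavy and narrow: push it along the bench, always low down on its lower half so that it slides and never tips up, into the empty place between the other case and the flat clear box, until it stands square with its back right against the batten. Do not lift it or touch its handle or upper half, and leave its two neighbours and the small things on the bench where they are.

Things in the scene. Friction and masses are not known exactly. Their poses are not given: they have to be found in the camera images.
- tool_case: the smaller plastic case, out on the open bench, upright on its narrow edge: 100 mm thick (x), 280 wide (y), body 210 high, dark handle on top to 255. About 2 kg, friction about 0.6: pushed across its thickness within 70 mm of the bench it slides, above half height (105) it tips. Origin: centre of its underside; its x points away from the robot within 0.25 rad. Starts 60-150 mm left of the empty place's middle, 110-160 mm short of home.
- gap (a point): point on the bench at the batten's front face, at the middle of the empty place (324 mm wide between the other case and the flat box). The batten is a fixed plywood strip 45 mm high, straight along world y, its front face towards the robot. Case home: its origin 50 mm nearer the robot (-x) than this point, same y within the 22 mm play each side.
- flat_box: clear flat assortment box lying down, 110 (x) x 260 wide (y) x 45 mm high, about 0.9 kg, loose, back against the batten, on the left (+y) of the empty place. Origin: centre of its underside
- right_case: the other, bigger plastic case, parked upright: 100 thick (x) x 300 wide (y) x 230 mm high plus handle to 275 mm, about 3 kg, loose, back against the batten, on the right (-y) of the empty place. Origin: centre of its underside
- jar: clear bobbin jar with white lid, 72 mm across, 59 mm high, loose, in front of the parked case (origin at its underside)
- thread: thread cone, 52 mm across, 85 mm high, loose, in front of the parked case (origin at its underside)
- screwdriver: screwdriver lying on the bench, about 200 mm long, loose, in front of the parked case (origin about its middle)
- mug: white mug, 82 mm across, 95 mm high, loose, on the right, towards the robot (origin at its underside)
- tape: grey tape measure, about 65 mm, 32 mm high, loose, on the left, towards the robot (origin at its underside)

How it is judged:
By the outcome, as a careful person would: the job done as asked, in the order asked, and still so for the second after the job is handed in, with the robot touching nothing.
It also fails if it takes over 64 s, if anything falls off the work surface, if the arm or the gripper's body presses on something with over 40 N, if the wrist force passes 120 N, or if a joint passes its speed limit or range.

### The arm

A 6-joint arm with a two-finger parallel gripper is mounted at the origin on the work surface. World frame = base frame: x ahead of the robot, y to its left, z up, the work surface at z = 0. Lengths are in mm, angles in rad, forces in N, time in s.
With the tool pointing down it reaches from about 275 to 825 mm from the base axis. Payload 4.9 kg.
Tool frame: the origin (TCP) lies at the very end of the fingers, on their centre line; the grasp point (between the pads) lies 19 mm behind it (grip_depth is the distance from the TCP to the grasp point, in mm); z points along the fingers, y is the direction in which the jaws open and shut (so a half turn about z gives the same grasp; the last joint's range is limited). The gripper opens to 85 mm and grips with 20 to 120 N. Pads are 22 mm wide; open, the fingers measure 114 mm over their backs; the gripper's body (76 mm by 85 mm) begins 54 mm behind the grasp point. The pads swing forward as they close: fully open they stand 13 mm farther back than shut.
Start: joints at [-1.295, 0.326, -0.193, 1.052, 0, 1.437], TCP at [219.148, -504.473, 231.281] pointing down, gripper open.
Joint ranges: [-2.65, 2.65], [-0.97, 1.79], [-1.3, 1.35], [-1.93, 2.1], [-1.47, 1.37], [-3.14, 3.14]. Speed limits (rad/s): [2.57, 2.57, 3.14, 3.14, 3.14, 3.14].

### API

Orientations are given as a unit quaternion [w, x, y, z].
In Python, from workcell import * gives the robot as it stands. Calls block until the motion is done:
- move_pose(position, orientation): joint-space move of the TCP to a pose.
- line_to(position, rot=None, v=150): straight line of the TCP; rot=None keeps the orientation; v is the mean speed in mm/s.
- goto_joints(angles): joint-space move.
- command_gripper(opening, f_grip=None): opening from 0.0 (shut) to 1.0 (fully open); f_grip is the grip in N (None keeps the last); returns when the fingers have stopped.
- hold(seconds).
- solve_ik(position, orientation): joint angles nearest the present ones, or None.
- read_state(): the state.
- capture(name): name is "side" or "top"; returns a dict with "img" (420x560x3 uint8, red, green, blue), "mtx" (3x3 intrinsics, pixels), "R" (3x3) and "t" (3): a world point X has camera coordinates R X + t. Camera axes: x right, y down, z forward; pixel columns grow to the right and rows downward; lengths in mm; the calibration is good to about 2 mm. A picture is of the moment at which its call begins. There is no depth.
A pose or a line that the arm cannot do raises PlanningError and nothing moves.
- job_done(): hands the job in, once; it reports no verdict.
The state is a dict: "clock": time; "q": joint angles; "joint_velocities": joint speeds; "joint_torque": joint torques, N m; "tool_pos": TCP position; "tool_rot": TCP orientation; "wrist_force": force on the tool from outside, world axes, zero at the start; "ft_torque": the same for the moment, N m; "finger_gap": opening from 0.0 (shut) to 1.0 (fully open).
Only numpy, scipy, OpenCV 4.12 (cv2) and the standard library are available. Lean on these libraries where they do the work, as an engineer would, in place of code of your own. Each camera call takes 0.05 s, during which the arm holds its last target. There are 200 camera calls.

## Working session

There is one attempt and no reset: what is moved stays moved. The work goes in short steps, each a Python script; the robot and the scene stay as the last script left them, time stands still between calls to the robot, and variables do not carry over. Pictures are saved under pics/ and viewed, about 8 in all and at most 12, crops included, and the job is handed in when it is done.

```bash
mkdir -p pics; ls; python3 - <<'E'
from workcell import *
import cv2,numpy as np
for n in("top","side"):
    c=capture(n);cv2.imwrite(f"pics/{n}0.png",cv2.resize(c["img"][:,:,::-1],(800,600),interpolation=cv2.INTER_CUBIC))
    print(n,np.round(c["mtx"],1).tolist(),np.round(-c["R"].T@c["t"]),np.round(c["R"],3).tolist())
print(read_state())
E
```

```text
pics
top [[437.2, 0.0, 279.3], [0.0, 437.2, 213.6], [0.0, 0.0, 1.0]] [ 368.  -10. 1181.] [[-0.024, -1.0, 0.012], [-0.987, 0.021, -0.16], [0.16, -0.016, -0.987]]
side [[510.4, 0.0, 283.3], [0.0, 510.4, 206.0], [0.0, 0.0, 1.0]] [ -45. 1018. 1202.] [[-0.858, -0.514, 0.02], [-0.371, 0.592, -0.716], [0.356, -0.621, -0.698]]
{'clock': 0.1, 'q': array([-1.29518531e+00,  3.26845787e-01, -1.93488857e-01,  1.05199029e+00,
        1.82076490e-05,  1.43659478e+00]), 'joint_velocities': array([ 0.00081577, -0.00147892,  0.00304117, -0.00047381,  0.00115451,
       -0.00024233]), 'joint_torque': array([ 1.18346154e-03, -4.44239295e+01,  2.63038909e+01,  7.82762188e-03,
       -4.45049420e-05, -2.30313432e-06]), 'tool_pos': array([ 219.0134303 , -503.94901909,  230.59130018]), 'tool_rot': array([-7.63038093e-04,  9.79079774e-01,  2.03475335e-01, -4.49138652e-05]), 'wrist_force': array([-0.27053726, -0.15996955,  0.01592322]), 'ft_torque': array([-0.00738158, -0.02280093,  0.04256413]), 'finger_gap': 0.9981924561794258}
```

View pics/top0.png

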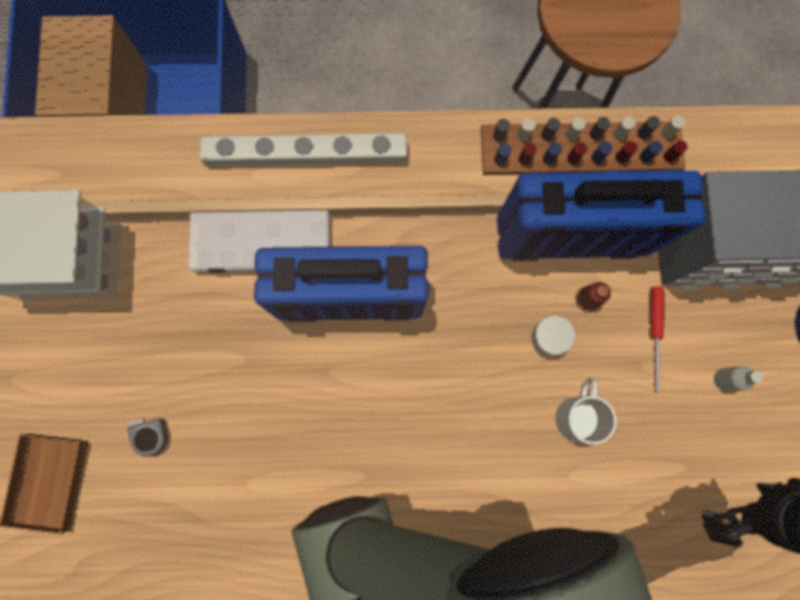

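View pics/side0.png

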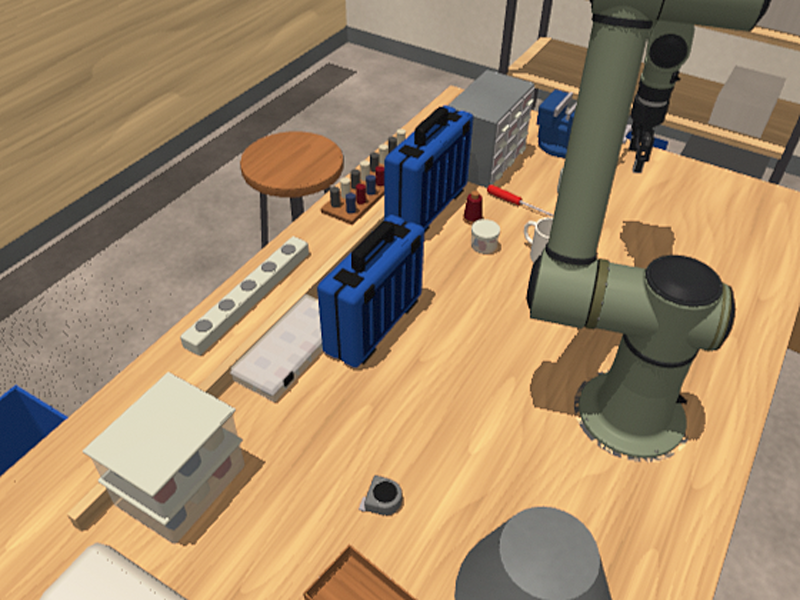

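The top view shows the tool case at about (258–427, 247–319), the flat box at (190–330, 210–272) and the right case at (500–703, 172–258). The gap runs from about 330 to 500 along the batten line, row ~209. I'll enlarge both views for the corners.

```bash
cat > h.py <<'E'
from workcell import *
import cv2,numpy as np
def ray(c,u,v,z):
    d=c["R"].T@np.linalg.inv(c["mtx"])@np.array([u,v,1.]);o=-c["R"].T@c["t"]
    return (o+d*(z-o[2])/d[2])
def proj(c,X):
    p=c["mtx"]@(c["R"]@np.asarray(X,float)+c["t"]);return p[:2]/p[2]
def crop(c,f,x0,y0,w,h,s): cv2.imwrite(f,cv2.resize(c["img"][y0:y0+h,x0:x0+w,::-1],None,fx=s,fy=s,interpolation=cv2.INTER_CUBIC))
E
python3 - <<'E'
from h import *
crop(capture("top"),"pics/t1.png",120,110,260,130,3)
crop(capture("side"),"pics/s1.png",150,60,200,220,2.7)
E
```

```text
(no output)
```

View pics/t1.png

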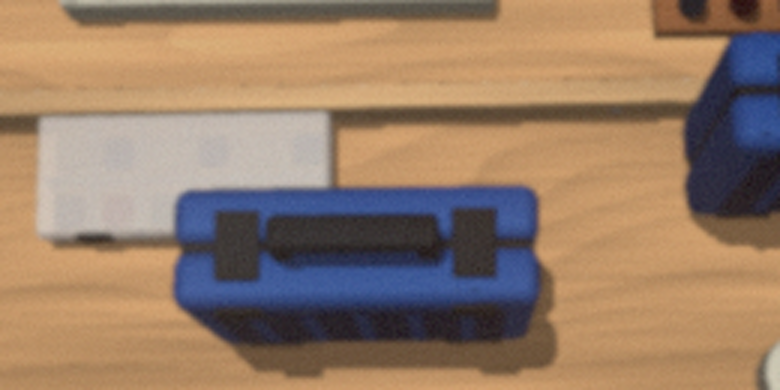

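View pics/s1.png

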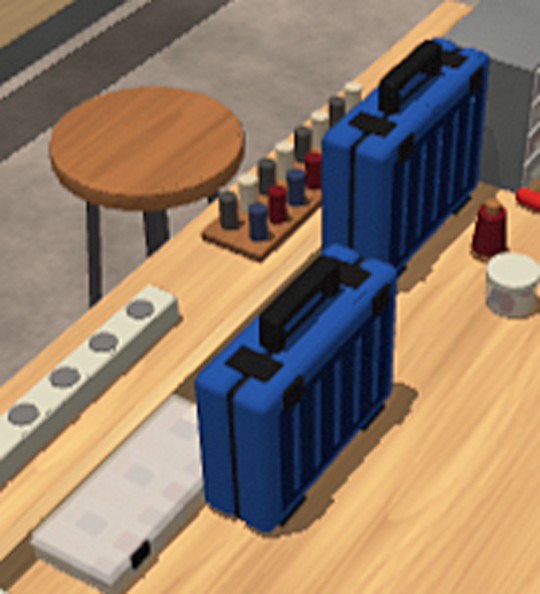

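Top crop: the tool case's top corners are (177,192), (537,190), (537,302), (177,303). The flat box's top corners are (38,115) and (331,112), and the right case's base front-left corner is about (692,212). The side crop shows the case base at its near end at about (207,508)–(278,530).

```bash
python3 - <<'E'
from h import *
c=capture("top")
P=lambda x,y,z:print((x,y,z),np.round(ray(c,120+x/3,110+y/3,z),1)[:2])
print("case top");[P(x,y,210) for x,y in((177,192),(537,190),(537,302),(177,303))]
print("case base front");[P(x,y,0) for x,y in((248,342),(528,337))]
print("box");[P(x,y,45) for x,y in((38,115),(331,112),(38,237))]
print("batten top front");[P(x,y,45) for x,y in((20,115),(360,109),(660,103))]
print("right");P(692,212,0);P(690,130,0);P(735,37,230)
P(735,115,230)
T=lambda u,v,z:print(np.round(ray(c,u*.7,v*.7,z),0)[:2])
print("jar thread sd mug tape")
T(554,335,59);T(598,293,85);T(657,340,10);T(592,420,95);T(148,438,32)
s=capture("side")
S=lambda x,y,z:print(np.round(ray(s,150+x/2.7,60+y/2.7,z),1)[:2])
print("side: case base backleft, frontleft, frontright");S(207,508,0);S(278,530,0);S(385,410,0)
print("top: bl, fl, fr");S(198,385,210);S(268,400,210);S(395,262,210)
E
```

```text
case top
(177, 192, 210) [622.1 200.5]
(537, 190, 210) [618.1 -73. ]
(537, 302, 210) [531.6 -70.3]
(177, 303, 210) [536.6 199.4]
case base front
(248, 342, 0) [535.7 180. ]
(528, 337, 0) [534.7 -74.2]
box
(38, 115, 45) [738.7 361.3]
(331, 112, 45) [736.4  99.3]
(38, 237, 45) [626.9 358. ]
batten top front
(20, 115, 45) [739.  377.3]
(360, 109, 45) [738.6  73.2]
(660, 103, 45) [ 739.  -197.2]
right
(692, 212, 0) [ 648.2 -229.5]
(690, 130, 0) [ 726.8 -231.5]
(735, 37, 230) [ 729.8 -226.4]
(735, 115, 230) [ 668.1 -223. ]
jar thread sd mug tape
[ 489. -308.]
[ 560. -385.]
[ 481. -516.]
[ 338. -354.]
[323. 427.]
side: case base backleft, frontleft, frontright
[620.1 202. ]
[532.9 186.4]
[526.8 -44.4]
top: bl, fl, fr
[609.4 212.4]
[535.9 192.4]
[537.7 -72.2]
```

Measured: batten face x≈738, gap y from −226 to 99 (325 wide, 324 given), so home is about (688,−63). The case is at about (577,64) with yaw ≈0, and its back nearly touches the box front (627). Plan: push −y on the left end with both half-open fingers and the tool tilted, then push +x from the front. I'll check IK first.

```bash
cat >> h.py <<'E'
from scipy.spatial.transform import Rotation as Ro
def tilt(h,deg,s=1):
    """tool z = horizontal heading h (rad) tilted deg from straight down; jaws level across the heading"""
    t=np.radians(deg);z=np.array([np.sin(t)*np.cos(h),np.sin(t)*np.sin(h),-np.cos(t)])
    y=s*np.array([-np.sin(h),np.cos(h),0]);q=Ro.from_matrix(np.c_[np.cross(y,z),y,z]).as_quat()
    return q[[3,0,1,2]]
def F(): r=read_state();return round(r["clock"],1),np.round(r["tool_pos"],1),np.round(r["wrist_force"],1)
E
python3 - <<'E'
from h import *
for deg in(35,40,45):
  for s in(1,-1):
    for h,ps in((-np.pi/2+.02,[(500,290,400),(577,250,30),(577,75,30)]),(0,[(450,-63,30),(640,-63,30)])):
      print(deg,s,round(h,2),[None if (q:=solve_ik(p,tilt(h,deg,s))) is None else np.round(q,2).tolist() for p in ps])
E
```

```text
35 1 -1.55 [[0.64, 0.67, 0.63, 1.92, -0.48, 2.29], [0.53, 0.92, 0.17, 1.15, -0.52, 2.17], [0.29, 0.76, -0.19, 0.81, -0.59, 1.9]]
35 1 0 [None, [-0.29, 0.51, -0.86, -0.39, 0.17, -0.24]]
35 -1 -1.55 [[0.64, 0.67, 0.63, 1.92, -0.48, -0.85], [0.53, 0.92, 0.17, 1.15, -0.52, -0.97], [0.29, 0.76, -0.19, 0.81, -0.59, -1.24]]
35 -1 0 [None, [-0.29, 0.51, -0.86, -0.39, 0.17, 2.9]]
40 1 -1.55 [[0.67, 0.73, 0.68, 1.99, -0.54, 2.35], [0.56, 0.98, 0.24, 1.24, -0.58, 2.23], [0.32, 0.8, -0.15, 0.87, -0.66, 1.96]]
40 1 0 [None, [-0.31, 0.54, -0.94, -0.58, 0.19, -0.24]]
40 -1 -1.55 [[0.67, 0.73, 0.68, 1.99, -0.54, -0.79], [0.56, 0.98, 0.24, 1.24, -0.58, -0.91], [0.32, 0.8, -0.15, 0.87, -0.66, -1.18]]
40 -1 0 [None, [-0.31, 0.54, -0.94, -0.58, 0.19, 2.9]]
45 1 -1.55 [[0.69, 0.79, 0.74, 2.08, -0.59, 2.41], [0.58, 1.05, 0.32, 1.34, -0.64, 2.3], [0.35, 0.85, -0.1, 0.93, -0.73, 2.03]]
45 1 0 [None, [-0.32, 0.59, -1.01, -0.79, 0.22, -0.23]]
45 -1 -1.55 [[0.69, 0.79, 0.74, 2.08, -0.59, -0.73], [0.58, 1.05, 0.32, 1.34, -0.64, -0.84], [0.35, 0.85, -0.1, 0.93, -0.73, -1.12]]
45 -1 0 [None, [-0.32, 0.59, -1.01, -0.79, 0.22, 2.91]]
```

```bash
python3 - <<'E'
from h import *
o=tilt(-np.pi/2+.02,40,1)
line_to([219,-504,380],v=250)
command_gripper(.5)
move_pose([500,290,400],o)
line_to([573,275,130],v=250); line_to([573,262,30],v=150)
print(F(),read_state()["finger_gap"])
y=262
while y>185:
    y-=4; line_to([573,y,30],v=60); f=F()
    if abs(f[2][1])>4: break
print(f); print(solve_ik([505,-63,30],tilt(0,40,1)),solve_ik([480,-63,60],tilt(0,40,1)))
c=capture("top");crop(c,"pics/t2.png",120,90,260,190,3)
E
```

```text
(6.6, array([573.6, 262.5,  31.1]), array([ 0.2, -0.2, -0.2])) 0.5009837787723953
(9.9, array([573. , 211.3,  29.9]), array([-0.9,  5.2,  0.6]))
[-0.43551682  0.47212432 -1.26670913 -0.81839641  0.27461732 -0.34241122] None
```

View pics/t2.png

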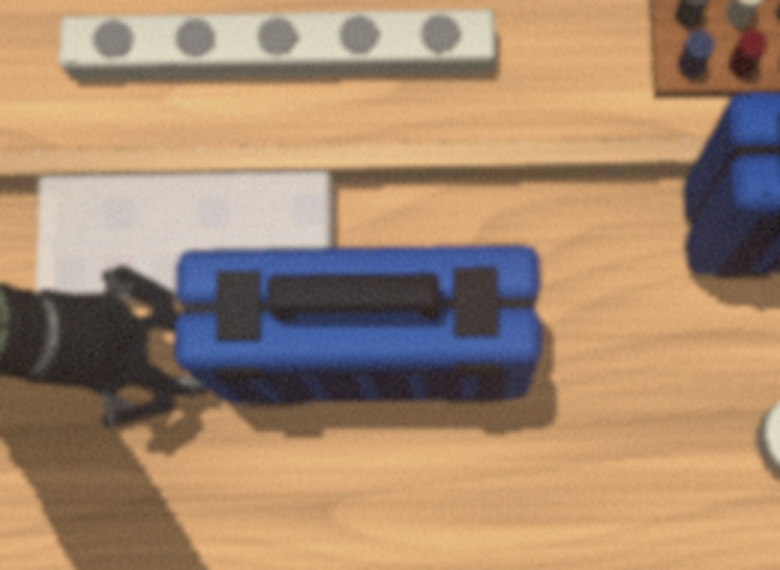

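The picture shows the fingers touching the case's left end at about (180,330), clear of the box, and the box hasn't moved. Contact came at TCP y 211, so the face is at about 204 as expected. Now I'll push about 128 mm in −y.

```bash
python3 - <<'E'
from h import *
for y in(190,160,130,105,84):
    line_to([573,y,30],v=45); print(F())
    if np.abs(F()[2]).max()>45: break
line_to([573,125,30],v=120)
c=capture("top");crop(c,"pics/t3.png",120,90,260,190,3)
E
```

```text
(10.5, array([572.5, 192.9,  29.9]), array([-3.8, 10.7,  3.2]))
(11.3, array([572.6, 163.2,  29.9]), array([-4.2, 11.9,  3. ]))
(12.1, array([573.2, 132.8,  29.9]), array([-2.2, 10.8,  2.1]))
(12.8, array([573.7, 107.4,  29.9]), array([-0.3,  8.8,  0.7]))
(13.5, array([573.9,  86.2,  29.9]), array([1.7, 7.8, 0.7]))
```

View pics/t3.png

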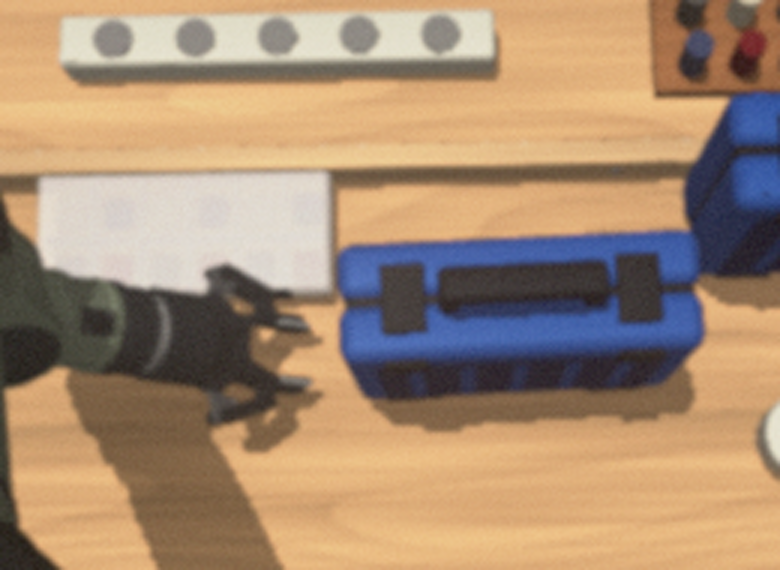

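The case now stands in front of the gap with a small positive yaw. Its top corners are about (341,248), (699,234), (702,345), (343,358), and the box hasn't moved.

```bash
python3 - <<'E'
from h import *
c=capture("top")
for x,y,z in((341,248,210),(699,234,210),(702,345,210),(343,358,210),(372,398,0),(660,385,0),(332,172,45),(332,296,45),(691,270,0)):
    print((x,y,z),np.round(ray(c,120+x/3,90+y/3,z),1)[:2])
for s in(1,-1):
  for p in((480,-63,30),(490,-63,30),(480,-63,330),(480,-63,120)):
    for d in(30,35,40): print(p,s,d,solve_ik(p,tilt(0,d,s)) is not None)
E
```

```text
(341, 248, 210) [622.7  76.1]
(699, 234, 210) [ 628.1 -197.3]
(702, 345, 210) [ 541.9 -195.2]
(343, 358, 210) [537.8  75.2]
(372, 398, 0) [536.9  67.6]
(660, 385, 0) [ 543.2 -195. ]
(332, 172, 45) [736.3  98.4]
(332, 296, 45) [622.4  99. ]
(691, 270, 0) [ 650.1 -228.7]
(480, -63, 30) 1 30 True
(480, -63, 30) 1 35 True
(480, -63, 30) 1 40 False
(490, -63, 30) 1 30 True
(490, -63, 30) 1 35 True
(490, -63, 30) 1 40 False
(480, -63, 330) 1 30 True
(480, -63, 330) 1 35 True
(480, -63, 330) 1 40 True
(480, -63, 120) 1 30 True
(480, -63, 120) 1 35 True
(480, -63, 120) 1 40 True
(480, -63, 30) -1 30 True
(480, -63, 30) -1 35 True
(480, -63, 30) -1 40 False
(490, -63, 30) -1 30 True
(490, -63, 30) -1 35 True
(490, -63, 30) -1 40 False
(480, -63, 330) -1 30 True
(480, -63, 330) -1 35 True
(480, -63, 330) -1 40 True
(480, -63, 120) -1 30 True
(480, -63, 120) -1 35 True
(480, -63, 120) -1 40 True
```

Case centre is about (582,−60), yaw 0.02; gap middle is y≈−64. Next is the push in +x from the front.

```bash
python3 - <<'E'
from h import *
line_to([573,145,30],v=150); line_to([520,170,330],v=250)
move_pose([470,-63,330],tilt(0,35,-1))
command_gripper(.75)
line_to([480,-63,30],v=200)
line_to([508,-63,28],tilt(0,40,-1),v=80); print(F())
x=508
while x<536:
    x+=3; line_to([x,-63,28],v=60)
    if abs(F()[2][0])>4: break
print("contact",F())
for xx in(560,590,612,622): line_to([xx,-63,28],v=45); print(F())
c=capture("top");crop(c,"pics/t4.png",120,90,260,190,3)
E
```

```text
(19.3, array([507.7, -62.9,  28.1]), array([ 0.2,  0.4, -0.5]))
contact (21.5, array([533.2, -62.4,  27. ]), array([-5.,  0.,  2.]))
(22.2, array([555.8, -61.4,  25.3]), array([-7.9,  0.8, -0.3]))
(23.1, array([585.5, -61.7,  25.1]), array([-8.7, -0.1,  0. ]))
(23.7, array([607.8, -61.8,  24.9]), array([-5.9,  0. , -3.3]))
(24.1, array([617.9, -61.9,  24.9]), array([-6.2,  0.4, -3.3]))
```

View pics/t4.png

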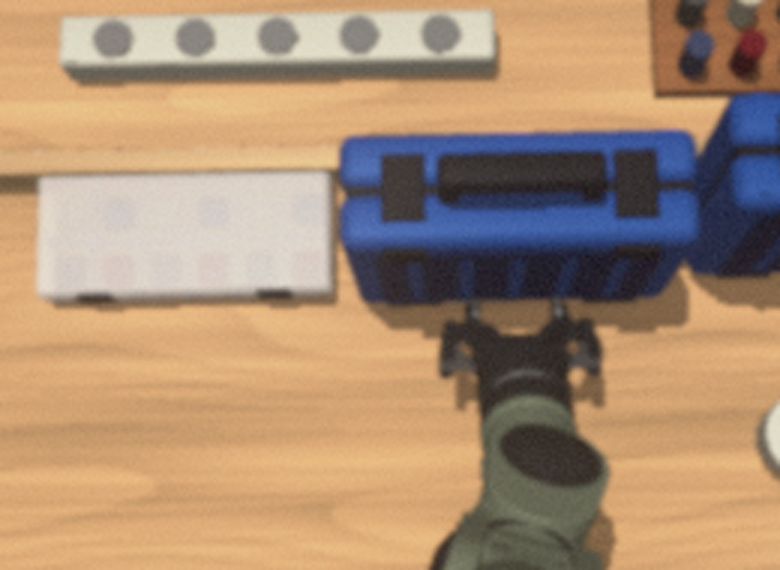

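The case is entering the gap, with clearance to the box (left top edge at 341, box edge at 332) and to the right case. The fingers are low on its front at (473,305) and (560,305). I'll push on until the batten stops it.

```bash
python3 - <<'E'
from h import *
x=622
while x<664:
    x+=3; line_to([x,-63,28],v=40); f=F(); print(f)
    if abs(f[2][0])>28: break
hold(.3);print(F())
c=capture("top");crop(c,"pics/t5.png",120,90,260,190,3)
E
```

```text
(24.4, array([620.2, -61.8,  24.5]), array([-7.1, -0.1, -1.2]))
(24.6, array([623. , -61.8,  24.4]), array([-7.7,  0.8, -1.8]))
(24.9, array([625.9, -61.8,  24.3]), array([-8.3,  0.2, -1.7]))
(25.1, array([629. , -61.8,  24.4]), array([-7.7,  0.1, -0.9]))
(25.4, array([632. , -61.8,  24.3]), array([-7.8,  0. , -1.1]))
(25.6, array([634.9, -61.8,  24.2]), array([-8.2,  0.1, -1.9]))
(25.9, array([637.9, -61.8,  24.1]), array([-8.3,  0.5, -2.4]))
(26.1, array([639.6, -61.8,  24. ]), array([-15.9,  -0.3,   6.1]))
(26.4, array([639.7, -61.5,  22.3]), array([-24.4,  -1.3,   9.6]))
(26.6, array([639.7, -61.1,  20.5]), array([-31.5,  -1.4,  13.5]))
(26.9, array([639.7, -61.1,  20.5]), array([-31.2,  -2.1,  14.2]))
```

View pics/t5.png

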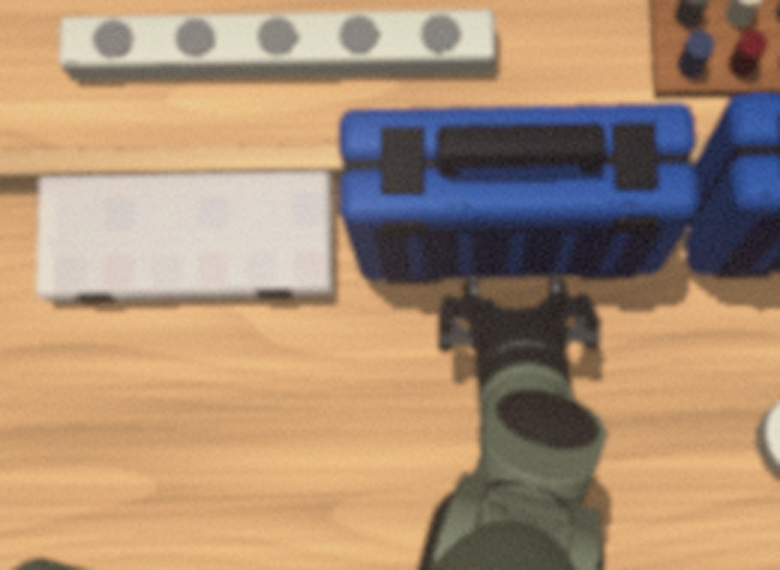

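Contact at x≈639.7 with 31 N. The case's back top edge runs (342,112)→(693,105), matching the batten's slope in the picture. I'll back off and check.

```bash
python3 - <<'E'
from h import *
line_to([625,-63,28],v=60); line_to([510,-63,40],v=150)
line_to([470,-63,330],tilt(0,35,-1),v=250); line_to([400,-63,360],v=250); print(F())
c=capture("top");s=capture("side")
# overlay the expected outline of the case at home and the neighbours
a=crop(c,"pics/t6.png",120,90,260,190,3) 
i=cv2.resize(c["img"][90:280,120:380,::-1],None,fx=3,fy=3,interpolation=cv2.INTER_CUBIC)
for z in(0,210):
    p=np.array([(proj(c,(x,y,z))-[120,90])*3 for x,y in((738,78),(738,-202),(638,-202),(638,78))],int)
    cv2.polylines(i,[p],True,(0,255,255),1)
j=cv2.resize(s["img"][60:280,150:350,::-1],None,fx=2.5,fy=2.5)
k=np.zeros((600,780,3),np.uint8);k[:550,:500]=j
cv2.imwrite("pics/t6.png",i);cv2.imwrite("pics/s6.png",k[:550,:500])
E
```

```text
(30.4, array([399.9, -63.4, 359.8]), array([-0.3,  0.4, -0.5]))
```

View pics/t6.png

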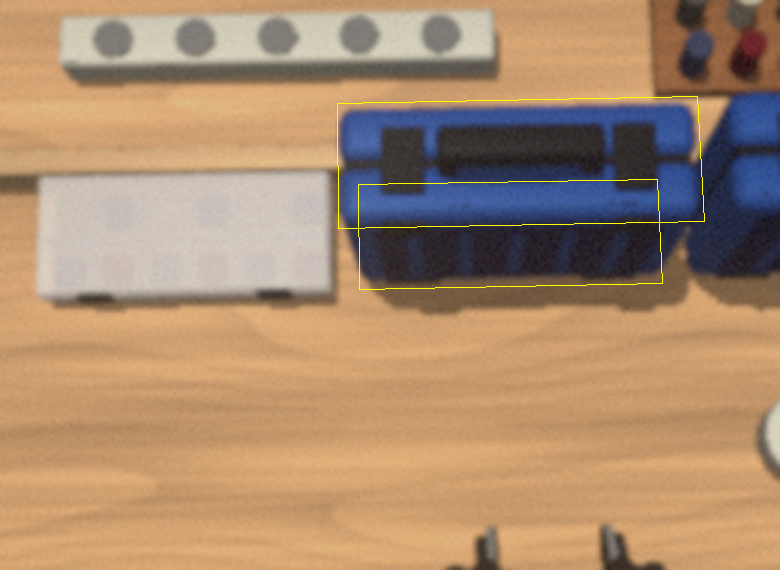

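View pics/s6.png

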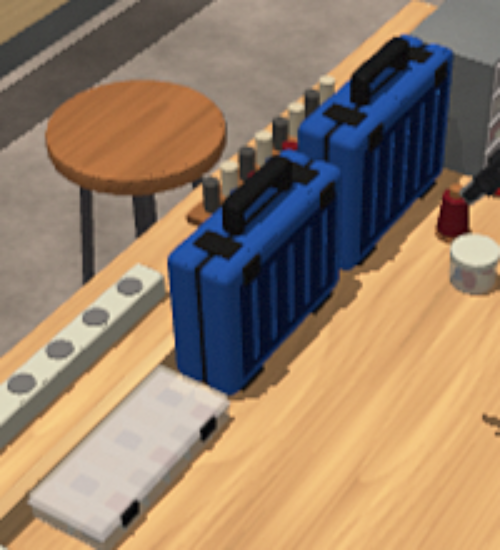

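The case stands upright and parallel to the home outline, and the neighbours are at the same pixels as before (box edge 332, right case corner (691,270)). The arm is clear, so I'm handing in.

```bash
python3 -c "
from h import *
print(job_done(),F())"
```

```text
the job is handed in; nothing more can be done
the job is handed in; nothing more can be done
```

The tool case now stands upright in the empty place, square and with its back against the batten. I handed the job in at about 30 s of the 64 s allowed.

**How it was moved:** I pushed it about 128 mm to the right on its left end, then about 107 mm back to the batten with both fingertips on its front. Both pushes were about 40 mm above the bench, with the tool tilted to keep the gripper's body off the upper half. The sideways push peaked at about 12 N and the slide back at about 9 N. I then pressed it against the batten at 31 N and backed the arm off.

**Last checks:**
- **Position:** the forward push stopped firmly with the fingertips at x ≈ 640, against about 638 expected for the case's front at home.
- **Squareness:** the back top edge runs parallel to the batten in the top picture, within what the image can resolve.
- **Side clearance:** about 18–20 mm to the flat box on the left and about 25 mm to the other case on the right.
- **Neighbours:** the flat box and the other case are at the same pixels as before. The jar and thread cone look untouched.

**Less certain:**
- **Outline fit:** the case's edges lay about 2 to 4 camera pixels inside the outline I drew for home. I put that down to its rounded edges and the calibration, since the starting view showed a similar shrinkage.
- **Other small things:** I did not re-measure the mug, tape measure and screwdriver at the end. The arm's path stayed well away from them.

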